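# Change the key machine over to its second feed, with a pause at off

### The arm

A 6-joint arm with a two-finger parallel gripper is mounted at the origin on a cart in front of the work surface, level with it; the furniture and walls round the work are solid. World frame = base frame: x ahead of the robot, y to its left, z up, the work surface at z = 0. Lengths are in m, angles in degrees, forces in N, time in s.
With the tool pointing down it reaches from about 0.35 to 0.875 m from the base axis. Payload 4.2 kg.
Tool frame: the origin (TCP) lies midway between the tips of the shut fingers; the grasp point (between the pads) lies 19 mm behind it; z points along the fingers, y is the direction in which the jaws open and shut (so a half turn about z gives the same grasp; the last joint's range is limited). The gripper opens to 87 mm and grips with 3 to 60 N. Pads are 19 mm wide; open, the fingers measure 117 mm over their backs; the gripper's body (75 mm by 190 mm) begins 51 mm behind the grasp point.
Start: joints at [-54.74, 22.042, 0.453, 0, -68.411, -14.817], TCP at [0.218, -0.586, 0.185] pointing down, gripper open.
Joint ranges: [-179.83, 179.83], [-69.29, 118.12], [-61.27, 80.66], [-181.25, 117.63], [-171.15, -9.14], [-177.46, 177.46]. Speed limits (degrees/s): [159.86, 159.86, 180, 180, 180, 180].

### API

Orientations are given as a 3x3 rotation matrix whose columns are the frame's x, y, z axes.
In Python, from station import sense, capture, finish_job gives the robot as it stands. The module is installed in compiled form; this text tells all that it offers.
- The arm moves only by the shell command python3 -m jog 'ROWS' [OPENING]. ROWS is JSON, a list of rows, each a list of 6 numbers: the shift along the tool's x, y, z in cm, then the turn, a rotation vector about the tool's x, y, z in degrees. In form: [[dx, dy, dz, wx, wy, wz], ...]. A call has exactly 5 rows; each row shifts and turns the commanded pose from where the row before left it, along the tool's axes as they then stand; what a row does not reach is not made up. A row lasts 1/12 s, in which the tool goes at most 41.7 mm and 7.16 degrees, less where a joint would pass 70% of its speed; a pose out of reach is approached as far as the arm can. A call is refused whole if a number of a shift passes 4.17 or a number of a turn 7.16, either way. A call with a gripper value outside its range is refused whole. OPENING is the finger opening in cm, from 0 to 8.7, set as the call begins (- or left out, the last holds). The fingers move at their own pace and stop on an object; the grip force is fixed at half the most. Time passes only in rows, so rows that do not move let the fingers close, or fill a call up. It gives the time, the measured TCP pose, the force and the opening at its end, in the units of the state.
- sense(): the state, without advancing time (a new reading comes with each control period).
- capture(name): name is "side" or "top" or "wrist"; returns a dict with "frame" (400x640x3 uint8, red, green, blue), "fx", "fy", "cx", "cy" (pixels), "world_to_cam" (4x4, takes a point from world to camera coordinates). Camera axes: x right, y up, looking along -z (the intrinsics and any distortion apply to the point x, -y, -z); pixel columns grow to the right and rows downward; lengths in m; the calibration is good to about 2 mm. A picture is of the moment at which its call begins. There is no depth.
- finish_job(): hands the job in, once; it reports no verdict.
The state is a dict: "time_s": time; "joints": joint angles; "joint_velocities": joint speeds; "effort": joint torques, N m; "tcp_pos": TCP position; "ee_rot": TCP orientation; "wrist_force": force on the tool from outside, world axes, zero at the start; "moment": the same for the moment, N m; "gripper_width": opening from 0.0 (shut) to 1.0 (fully open).
Only numpy, scipy, OpenCV 4.12 (cv2) and the standard library are available. Lean on these libraries where they do the work, as an engineer would, in place of code of your own. Each camera call takes 0.05 s, during which the arm holds its last target.

### The job

Change the key machine's supply over on the bar-handled selector: turn the bar clockwise from the one-dot side to centre off without pushing it in, then let go and leave it standing at off for two full seconds. After that take hold again, push the bar fully in to get past the off gate, turn it on to the stop at the two dots and let it go so that it springs all the way back out. Leave the round dial of the other box and the loose things alone.

Things in the scene. Friction and masses are not known exactly. Their poses are not given: they have to be found in the camera images.
- selector: Changeover selector: grey housing 120 x 110 x 75 mm (x, y, z) fixed to the bench, a black bar handle on top. Origin: centre of its underside, under the handle's axis; z up; x points to the ring mark (off) near the far edge of the top; one dot 1.2 rad left (counter-clockwise) of it, two dots 1.2 rad right. Position and yaw vary; it may stand in the left or the right place.
- selector_grip (a point): Centre of the bar, on its turning axis, 132 mm above the bench while the handle is out. The bar is 66 mm long, 16 thick, 34 high (17 mm above and below this point) and stands on a disc 52 mm across, 7 mm thick. x runs along the bar to its nose (the half with the white line), y across its thickness, z up. It turns and sinks with the handle.
- selector_gate (a point): Centre of the top of the black shroud ring (68 mm across, 19 mm high) on the housing, on the handle's axis, 94 mm above the bench; 15 mm of free height lies between it and the disc. Gates inside: with the bar out, a clockwise turn is stopped at +0.04 rad; a bar pushed in 8 mm or more passes. A lower gate from -0.94 to -0.28 rad is passed only with the bar out.
- selector_handle (a joint): Angle of the bar, rad, growing clockwise seen from above: -1.25 stop at the one dot, 0 centre off (nose to the ring mark), +1.25 stop at the two dots. Starts on the one-dot side. Turns stiffly (0.1 N m) and stays where left. Past off the bar must be kept pushed in until about +0.8 rad; after that it springs out when let go.
- selector_push (a joint): How far the bar is pushed straight down, m: 0 out, 0.010 fully in at a hard stop. Spring: about 4 N to start it, 9 N fully in; it springs out when let go unless caught under the gate.
- dimmer: The other box, to be left alone: the same grey housing 120 x 110 x 75 mm fixed to the bench, but with a round black fluted dial 60 mm across and 41 mm high. Origin at the centre of its underside, z up. It stands in the place that the selector does not take.
- dial_mark (a point): White line end on top of the other box's round dial, 21 mm from the dial's axis, 116 mm above the bench; it must stay where it is.
- padlock_1: Bystander: brass padlock 63 x 42 x 19 mm lying loose left of the boxes, by the key machine; origin under its centre.
- euro_cylinder_1: Bystander: brass lock cylinder 32 x 68 x 17 mm lying loose between the two boxes; origin under its centre.
- pliers: Bystander: blue-handled pliers 151 mm long lying loose behind the boxes; origin under its centre.

How it is judged:
By the outcome, as a careful person would: the job done as asked, in the order asked, and still so for the second after the job is handed in, with the robot touching nothing.
It also fails if it takes over 58 s, if anything falls off the work surface, if the arm or the gripper's body presses on something with over 40 N, if the wrist force passes 120 N, or if a joint passes its speed limit or range.

## Working session

There is one attempt and no reset: what is moved stays moved. The work goes in short steps, Python scripts to look and compute and a shell command to move; the robot and the scene stay as the last step left them, time stands still between calls to the robot, and variables do not carry over. Pictures are saved under pics/ and viewed, and the job is handed in when it is done.

```bash
mkdir -p pics; python3 - <<'E'
from station import sense,capture
import cv2,numpy as np
s=sense();print({k:(np.round(v,3).tolist()) for k,v in s.items()})
for n in("side","top","wrist"):
    c=capture(n);cv2.imwrite(f"pics/{n}0.png",c["frame"][:,:,::-1]);np.savez(f"pics/{n}0.npz",**c)
    print(n,c["fx"],c["fy"],c["cx"],c["cy"],np.round(c["world_to_cam"],3).tolist(),[k for k in c])
E
```

```text
{'time_s': 0.0, 'joints': [-54.738, 22.091, 0.379, -0.03, -68.409, -14.819], 'joint_velocities': [0.037, -0.03, 0.037, 0.089, -0.041, -0.099], 'effort': [-0.001, -39.067, 18.741, 4.22, 0.011, -0.0], 'tcp_pos': [0.218, -0.585, 0.184], 'ee_rot': [[-0.937, -0.349, -0.001], [-0.349, 0.937, 0.002], [0.0, 0.002, -1.0]], 'wrist_force': [0.499, 0.252, 0.278], 'moment': [-0.05, 0.03, 0.026], 'gripper_width': 1.0}
side 464.8917516331504 464.8917516331504 316.7311721806932 199.7536095094179 [[-0.205, -0.979, -0.015, 0.096], [0.499, -0.118, 0.859, -0.352], [-0.842, 0.169, 0.512, -0.856], [0.0, 0.0, 0.0, 1.0]] ['frame', 'fx', 'fy', 'cx', 'cy', 'world_to_cam']
top 495.7712279289113 495.7712279289113 317.72661916646723 195.973031145591 [[-0.002, -1.0, -0.007, -0.013], [0.999, -0.003, 0.052, -0.563], [-0.052, -0.007, 0.999, -1.209], [0.0, 0.0, 0.0, 1.0]] ['frame', 'fx', 'fy', 'cx', 'cy', 'world_to_cam']
wrist 289.50381665396696 289.50381665396696 318.17877290316494 201.54813392939278 [[-0.349, 0.937, 0.003, 0.623], [-0.892, -0.332, -0.307, 0.037], [-0.286, -0.11, 0.952, -0.392], [0.0, 0.0, 0.0, 1.0]] ['frame', 'fx', 'fy', 'cx', 'cy', 'world_to_cam']
```

View pics/top0.png

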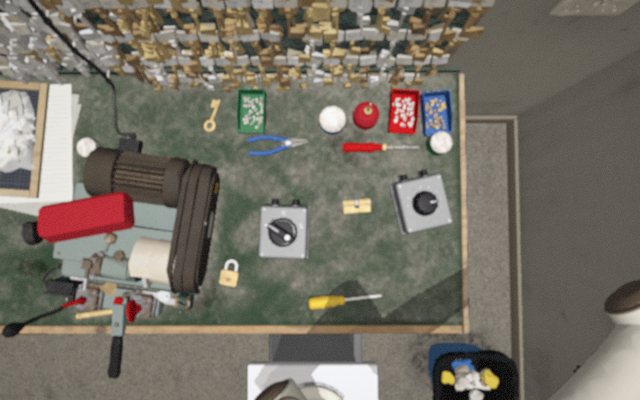

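View pics/side0.png

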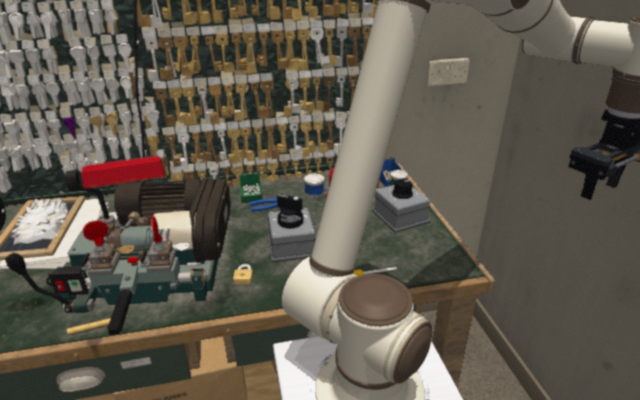

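The selector is the left box, at about (284,232) in the top view. The dimmer is on the right, at (423,203).

```bash
python3 - <<'E'
import cv2
a=cv2.imread("pics/top0.png")[195:270,240:330];cv2.imwrite("pics/topc.png",cv2.resize(a,None,fx=8,fy=8,interpolation=cv2.INTER_CUBIC))
a=cv2.imread("pics/side0.png")[180:270,240:340];cv2.imwrite("pics/sidec.png",cv2.resize(a,None,fx=6,fy=6,interpolation=cv2.INTER_CUBIC))
E
```

```text
(no output)
```

View pics/topc.png

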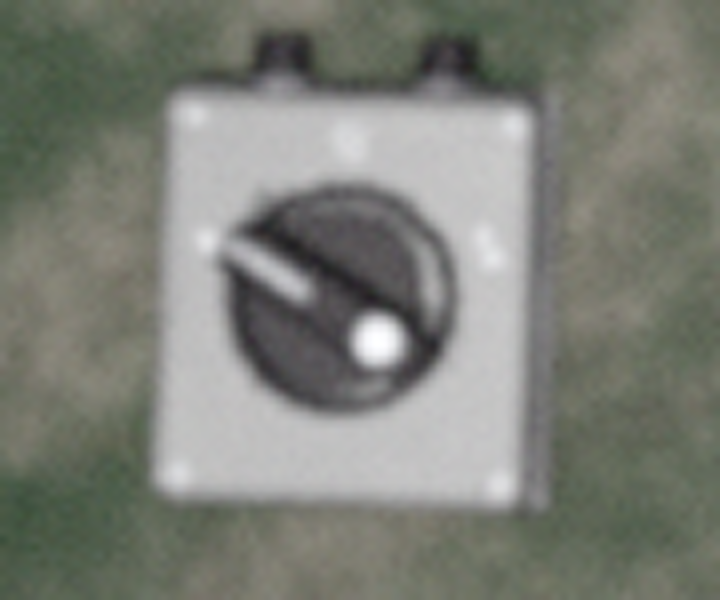

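View pics/sidec.png

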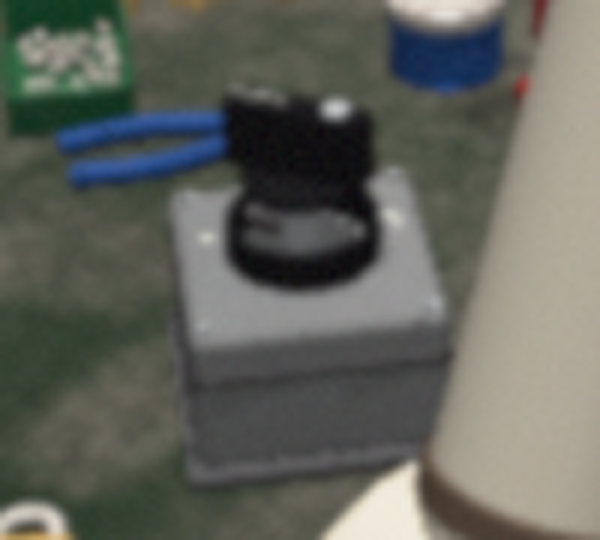

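```bash
cat > h.py <<'E'
import numpy as np
def ray(c,u,v,z):
    M=np.array(c["world_to_cam"]);R=M[:3,:3];t=M[:3,3]
    d=np.array([(u-c["cx"])/c["fx"],-(v-c["cy"])/c["fy"],-1.])
    o=-R.T@t;w=R.T@d
    return o+w*(z-o[2])/w[2]
def proj(c,p):
    M=np.array(c["world_to_cam"]);q=M[:3,:3]@np.array(p)+M[:3,3]
    return c["cx"]+c["fx"]*q[0]/-q[2], c["cy"]-c["fy"]*q[1]/-q[2]
E
python3 - <<'E'
from h import *
c=dict(np.load("pics/top0.npz"))
f=lambda x,y,z:ray(c,240+(x+.5)/8-.5,195+(y+.5)/8-.5,z)
P={n:f(x,y,z) for n,x,y,z in [("TL",173,92,.075),("TR",533,97,.075),("BL",158,495,.075),("BR",520,502,.075),("ring",350,142,.075),("d1",205,240,.075),("d2",489,248,.075),("nose",228,240,.149),("lineend",305,290,.149),("tail",420,352,.149),("white",378,340,.149),("shroud",342,298,.094)]}
for k,v in P.items():print(k,np.round(v,4))
ctr=sum(P[k] for k in("TL","TR","BL","BR"))/4;print("ctr",ctr)
x=P["TL"]+P["TR"]-P["BL"]-P["BR"];y=P["TL"]+P["BL"]-P["TR"]-P["BR"]
print(np.linalg.norm(x)/2,np.linalg.norm(y)/2,np.degrees(np.arctan2(x[1],x[0])),np.degrees(np.arctan2(y[1],y[0]))-90)
for a,b in(("tail","nose"),("white","nose"),("white","lineend")):
  b=P[b]-P[a];print(np.linalg.norm(b),np.degrees(np.arctan2(b[1],b[0])))
b=P["ring"]-ctr;print(np.degrees(np.arctan2(b[1],b[0])))
b=P["d1"]-P["d2"];print("dots yaw",np.degrees(np.arctan2(b[1],b[0]))-90)
s=dict(np.load("pics/side0.npz"))
for z in(.149,.094,.132):
  u,v=proj(s,[ctr[0],ctr[1],z]);print(z,(u-240)*6,(v-180)*6)
E
```

```text
TL [0.5364 0.1181 0.075 ]
TR [0.5347 0.0125 0.075 ]
BL [0.4188 0.1221 0.075 ]
BR [0.4166 0.0164 0.075 ]
ring [0.5216 0.0662 0.075 ]
d1 [0.493  0.1086 0.075 ]
d2 [0.4905 0.0254 0.075 ]
nose [0.4934 0.0939 0.149 ]
lineend [0.4797 0.0728 0.149 ]
tail [0.4627 0.0413 0.149 ]
white [0.466  0.0528 0.149 ]
shroud [0.4764 0.067  0.094 ]
ctr [0.47659858 0.06729126 0.075     ]
0.11790474968014879 0.10563123353671292 -1.9088912908409095 -1.0692700943908449
0.060947235152306836 59.75160123396425
0.04944268361123391 56.33750012493507
0.024246957387065362 55.6220342506524
-1.427914672109185
dots yaw -1.735819723081704
0.149 294.56980260106286 104.82733469691664
0.094 300.3650593550725 215.08505782753969
0.132 296.390659901048 139.47007591855748
```

```bash
python3 -m jog '[[-1.2,1.3,-1,0,0,0],[-2.35,2.6,-1,0,0,0],[-2.35,2.6,-1,0,0,0],[-2.35,2.6,-1,0,0,0],[-2.35,2.6,-1,0,0,0]]' 8.7
python3 -m jog '[[-2.35,2.6,0,0,0,0],[-2.35,2.6,0,0,0,0],[-2.35,2.6,0,0,0,0],[-2.35,2.6,0,0,0,0],[-2.35,2.6,0,0,0,0]]'
python3 -m jog '[[-2.35,2.6,0,0,0,0],[-2.35,2.6,0,0,0,0],[-2.35,2.6,0,0,0,0],[-2.35,2.6,0,0,0,0],[-2.35,2.6,0,0,0,0]]'
python3 -c "
from station import sense;import numpy as np
s=sense();print(np.round(s['joints'],2),np.round(s['ee_rot'],3).tolist())"
```

```text
time_s: 0.57
tcp_pos: [0.2768, -0.4374, 0.235]
ee_rot: [[-0.937, -0.349, -0.001], [-0.349, 0.937, 0.001], [0.0, 0.001, -1.0]]
wrist_force: [0.9, -0.7, 1.6]
gripper_width: 1.0
time_s: 0.98
tcp_pos: [0.3415, -0.2744, 0.235]
ee_rot: [[-0.937, -0.349, 0.0], [-0.349, 0.937, 0.0], [-0.0, 0.0, -1.0]]
wrist_force: [1.2, -0.3, 0.5]
gripper_width: 0.998
time_s: 1.4
tcp_pos: [0.4062, -0.1115, 0.2351]
ee_rot: [[-0.937, -0.349, 0.0], [-0.349, 0.937, 0.0], [-0.0, 0.0, -1.0]]
wrist_force: [0.8, -0.9, -0.2]
gripper_width: 1.003
[ 6.940e+00 -6.100e-01 -2.091e+01 -1.000e-02 -6.968e+01 -7.648e+01] [[-0.937, -0.349, 0.0], [-0.349, 0.937, 0.0], [-0.0, 0.0, -1.0]]
```

```bash
python3 -m jog '[[-2.57,2.85,0,0,0,0],[-2.57,2.85,0,0,0,0],[-2.57,2.85,0,0,0,0],[-2.57,2.85,0,0,0,0],[-2.57,2.85,0,0,0,0]]'
python3 -m jog '[[0,0,0,0,0,-7],[0,0,0,0,0,-7],[0,0,0,0,0,-7],[0,0,0,0,0,-7],[0,0,0,0,0,-7]]'
python3 - <<'E'
from station import sense,capture
import cv2,numpy as np
s=sense();print(np.round(s['joints'],2),s['tcp_pos'])
for n in("top","wrist"):
    c=capture(n);np.savez(f"pics/{n}1.npz",**c)
    f=c["frame"][:,:,::-1]
    if n=="top":f=f[180:280,230:360]
    cv2.imwrite(f"pics/{n}1.png",cv2.resize(f,None,fx=6,fy=6) if n=="top" else f)
E
```

```text
time_s: 1.82
tcp_pos: [0.4768, 0.0671, 0.2351]
ee_rot: [[-0.937, -0.35, -0.0], [-0.35, 0.937, 0.0], [-0.0, 0.0, -1.0]]
wrist_force: [0.1, -0.5, 0.1]
gripper_width: 1.002
time_s: 2.23
tcp_pos: [0.4765, 0.0653, 0.2347]
ee_rot: [[-0.562, -0.827, -0.001], [-0.827, 0.562, -0.0], [0.001, 0.001, -1.0]]
wrist_force: [0.7, -0.1, -0.3]
gripper_width: 0.996
[ 2.720e+01  5.840e+00 -1.411e+01 -1.000e-02 -7.010e+01 -6.138e+01] [0.47651437 0.06530425 0.23468088]
```

View pics/wrist1.png

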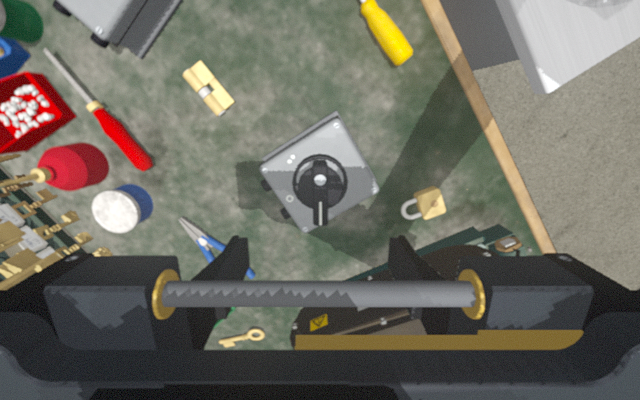

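View pics/top1.png

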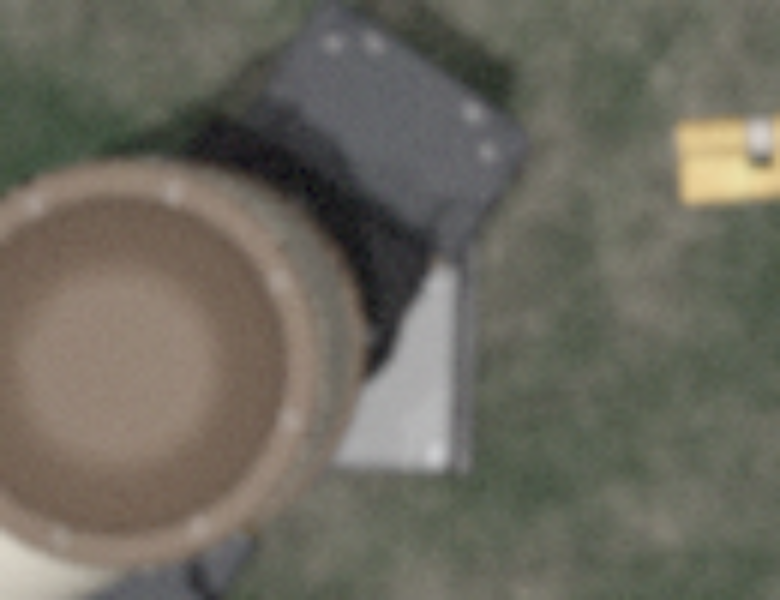

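The wrist view shows the selector at about (320,180), with the bar nearly upright in the picture and so nearly in line with the tool. I'll enlarge it.

```bash
python3 - <<'E'
import cv2
a=cv2.imread("pics/wrist1.png")[105:240,250:390];cv2.imwrite("pics/w1c.png",cv2.resize(a,None,fx=5,fy=4.4*5/4.4*1.0,interpolation=cv2.INTER_CUBIC)[:600])
a=cv2.imread("pics/wrist1.png")[140:235,280:360];cv2.imwrite("pics/w1d.png",cv2.resize(a,None,fx=6,fy=6,interpolation=cv2.INTER_CUBIC))
E
```

```text
(no output)
```

View pics/w1d.png

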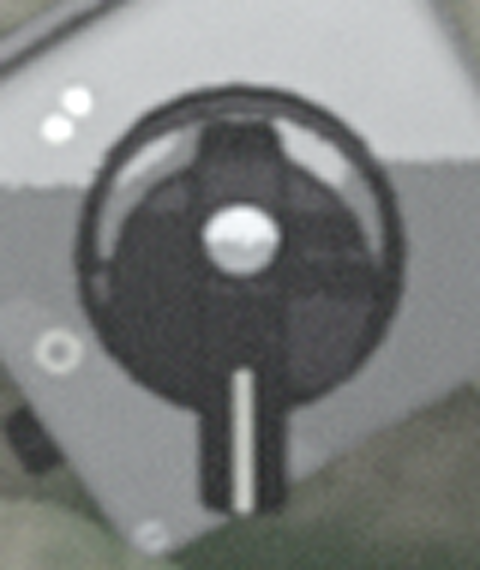

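```bash
python3 - <<'E'
from h import *
c=dict(np.load("pics/wrist1.npz"))
f=lambda x,y,z:ray(c,280+(x+.5)/6-.5,140+(y+.5)/6-.5,z)
P={n:f(x,y,z) for n,x,y,z in [("ring",58,351,.075),("d2a",57,129,.075),("d2b",77,101,.075),("nose",243,513,.149),("lineend",243,370,.149),("white",240,240,.149),("tail",238,125,.149),("shL",80,250,.094),("shR",405,255,.094)]}
for k,v in P.items():print(k,np.round(v,4))
for a,b in(("tail","nose"),("white","nose"),("lineend","nose")):
  b=P[b]-P[a];print(np.linalg.norm(b),np.degrees(np.arctan2(b[1],b[0])))
print((P["tail"]+P["nose"])/2,(P["shL"]+P["shR"])/2)
for y in(0,):
  C=np.array([.4766,.067,0]);b=P["ring"]-C;print(np.degrees(np.arctan2(b[1],b[0])))
  for k in(-1.2,):
    b=(P["d2a"]+P["d2b"])/2-C;print(np.degrees(np.arctan2(b[1],b[0]))+np.degrees(1.2))
E
```

```text
ring [0.5218 0.0668 0.075 ]
d2a [0.4939 0.0275 0.075 ]
d2b [0.4871 0.0251 0.075 ]
nose [0.4931 0.0947 0.149 ]
lineend [0.4783 0.0727 0.149 ]
white [0.466  0.0534 0.149 ]
tail [0.4554 0.0371 0.149 ]
shL [0.5009 0.0483 0.094 ]
shR [0.4473 0.0856 0.094 ]
0.06886168097241939 56.836915940520235
0.049459478037164356 56.7361601784138
0.02652993917383176 56.1526113868809
[0.47426081 0.06589028 0.149     ] [0.47409895 0.06693111 0.094     ]
-0.25252781448427436
-2.4199300986323493
```

```bash
python3 -m jog '[[0.07,0.11,1.5,0,0,-1],[0,0,1.5,0,0,0],[0,0,1.5,0,0,0],[0,0,1.5,0,0,0],[0,0,1.5,0,0,0]]' 5
python3 -m jog '[[0,0,1.2,0,0,0],[0,0,1.2,0,0,0],[0,0,1.0,0,0,0],[0,0,0.6,0,0,0],[0,0,0,0,0,0]]' 3
python3 - <<'E'
from station import sense,capture
import cv2,numpy as np
s=sense();print(np.round(s['joints'],2),s['tcp_pos'],s['wrist_force'])
c=capture("wrist");np.savez("pics/wrist2.npz",**c);cv2.imwrite("pics/wrist2.png",c["frame"][:,:,::-1])
c=capture("side");cv2.imwrite("pics/side2.png",cv2.resize(c["frame"][130:270,220:360,::-1],None,fx=4,fy=4,interpolation=cv2.INTER_CUBIC))
E
```

```text
time_s: 2.75
tcp_pos: [0.4753, 0.0651, 0.1593]
ee_rot: [[-0.556, -0.831, -0.0], [-0.831, 0.556, 0.0], [-0.0, 0.0, -1.0]]
wrist_force: [-1.0, 0.7, -0.6]
gripper_width: 0.707
time_s: 3.17
tcp_pos: [0.4745, 0.0648, 0.1187]
ee_rot: [[-0.555, -0.832, -0.003], [-0.832, 0.555, -0.001], [0.002, 0.002, -1.0]]
wrist_force: [0.9, -0.0, 0.0]
gripper_width: 0.376
[ 2.725e+01  1.161e+01 -2.493e+01 -3.000e-02 -5.363e+01 -6.093e+01] [0.47448577 0.06478599 0.11873092] [ 0.92523523 -0.04451038  0.00584019]
```

View pics/wrist2.png

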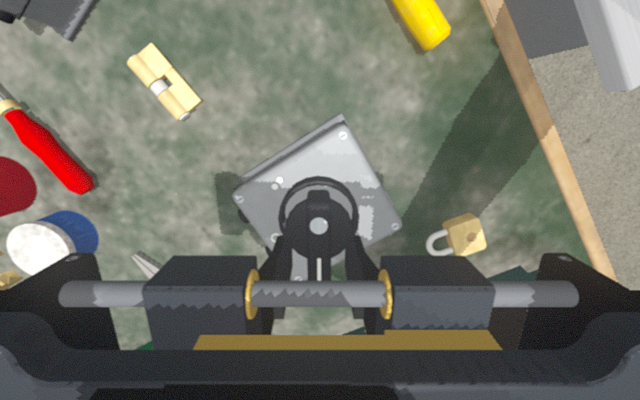

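View pics/side2.png

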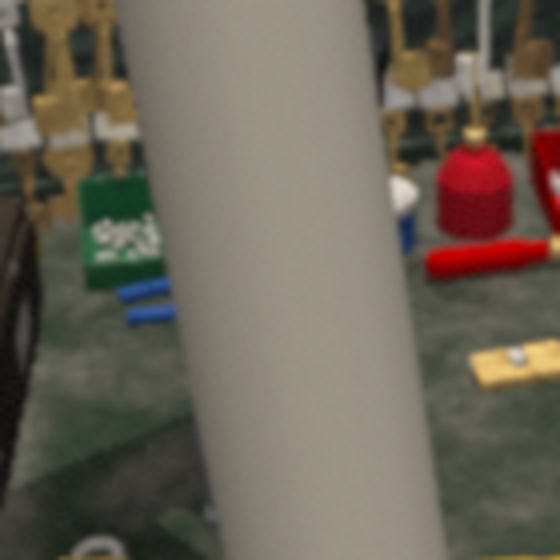

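```bash
python3 -m jog '[[-0.2,0.03,0,0,0,0],[0,0,0,0,0,0],[0,0,0,0,0,0],[0,0,0,0,0,0],[0,0,0,0,0,0]]' 2.2
python3 -m jog '[[0,0,0,0,0,0],[0,0,0,0,0,0],[0,0,0,0,0,0],[0,0,0,0,0,0],[0,0,0,0,0,0]]' 0.5
python3 - <<'E'
from station import sense
import numpy as np
s=sense();print(s['tcp_pos'],s['wrist_force'],s['moment'])
E
```

```text
time_s: 3.68
tcp_pos: [0.4764, 0.0671, 0.1203]
ee_rot: [[-0.553, -0.833, 0.0], [-0.833, 0.553, 0.0], [-0.0, -0.0, -1.0]]
wrist_force: [-0.8, -0.5, -0.3]
gripper_width: 0.257
time_s: 4.1
tcp_pos: [0.4764, 0.067, 0.12]
ee_rot: [[-0.553, -0.833, -0.0], [-0.833, 0.553, -0.0], [0.0, -0.0, -1.0]]
wrist_force: [0.7, -0.1, -0.2]
gripper_width: 0.071
[0.47636559 0.06702647 0.12004609] [ 0.71784941 -0.14168313 -0.15626099] [-0.01523992  0.09247358 -0.03430877]
```

```bash
python3 - <<'E'
from station import sense,capture
import cv2,numpy as np
c=capture("wrist");np.savez("pics/wrist3.npz",**c);cv2.imwrite("pics/wrist3.png",cv2.resize(c["frame"][130:330,220:420,::-1],None,fx=3,fy=3,interpolation=cv2.INTER_CUBIC))
print(sense()['gripper_width'])
E
```

```text
0.06522285967885136
```

View pics/wrist3.png

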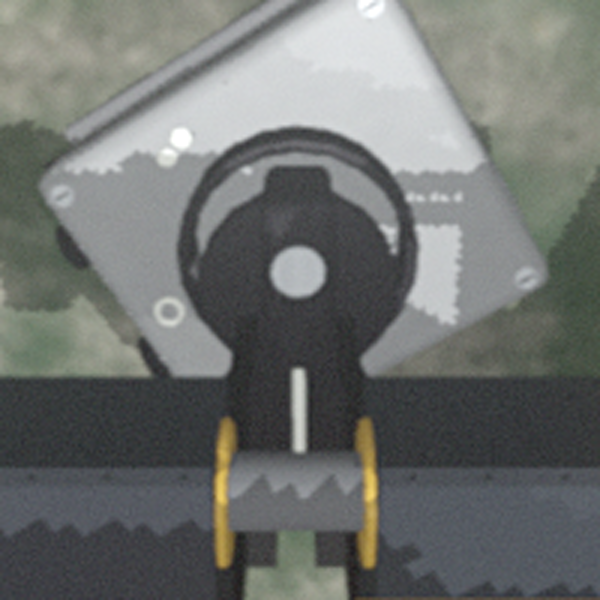

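```bash
python3 - <<'E'
from h import *
from station import sense
c=dict(np.load("pics/wrist3.npz"));s=sense()
R=np.array(s['ee_rot']);t=np.array(s['tcp_pos'])
for z in(0,-.019,-.03,-.05):
  print(z,[tuple(np.round((np.array(proj(c,t+R@[x,y,z]))-[220,130])*3)) for x,y in((0,-.008),(0,.008),(0,-.003),(0,.003))])
for a in(-.033,.033):
  p=np.array([.4755,.067,.149])+a*np.array([.552,.834,0]);print(np.round((np.array(proj(c,p))-[220,130])*3))
E
```

```text
0 [(np.float64(259.0), np.float64(292.0)), (np.float64(324.0), np.float64(292.0)), (np.float64(280.0), np.float64(292.0)), (np.float64(304.0), np.float64(292.0))]
-0.019 [(np.float64(256.0), np.float64(325.0)), (np.float64(327.0), np.float64(325.0)), (np.float64(278.0), np.float64(325.0)), (np.float64(305.0), np.float64(325.0))]
-0.03 [(np.float64(254.0), np.float64(347.0)), (np.float64(329.0), np.float64(347.0)), (np.float64(277.0), np.float64(347.0)), (np.float64(305.0), np.float64(347.0))]
-0.05 [(np.float64(249.0), np.float64(394.0)), (np.float64(333.0), np.float64(394.0)), (np.float64(275.0), np.float64(394.0)), (np.float64(307.0), np.float64(394.0))]
[294. 196.]
[295. 474.]
```

```bash
python3 -m jog '[[0,0,0,0,0,0],[0,0,0,0,0,0],[0,0,0,0,0,2],[0,0,0,0,0,3],[0,0,0,0,0,4]]' 0
python3 - <<'E'
from station import sense,capture
import cv2,numpy as np
s=sense();print(s['moment'],s['wrist_force'])
c=capture("wrist");np.savez("pics/wrist4.npz",**c);cv2.imwrite("pics/wrist4.png",cv2.resize(c["frame"][130:330,220:420,::-1],None,fx=3,fy=3,interpolation=cv2.INTER_CUBIC))
E
```

```text
time_s: 4.57
tcp_pos: [0.4764, 0.067, 0.1201]
ee_rot: [[-0.678, -0.735, -0.0], [-0.735, 0.678, -0.0], [0.0, -0.0, -1.0]]
wrist_force: [-0.1, 0.0, 0.5]
gripper_width: 0.003
[ 0.06250773 -0.02054337  0.01636053] [-0.07841246  0.03288674  0.52396761]
```

View pics/wrist4.png

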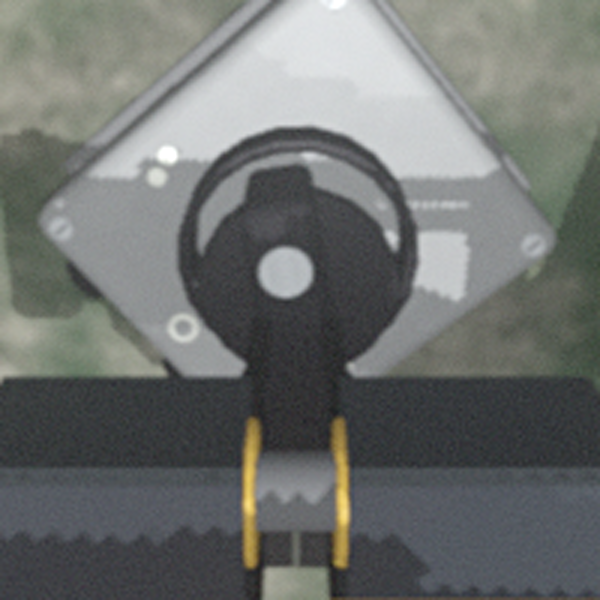

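```bash
python3 - <<'E'
import cv2,numpy as np
for n in(3,4):
  f=np.load(f"pics/wrist{n}.npz")["frame"][180:290,270:370,::-1].astype(float)
  f=np.clip((f/255)**.5*255*1.1,0,255).astype(np.uint8)
  cv2.imwrite(f"pics/e{n}.png",cv2.resize(f,None,fx=5,fy=5,interpolation=cv2.INTER_CUBIC))
E
```

```text
(no output)
```

View pics/e3.png

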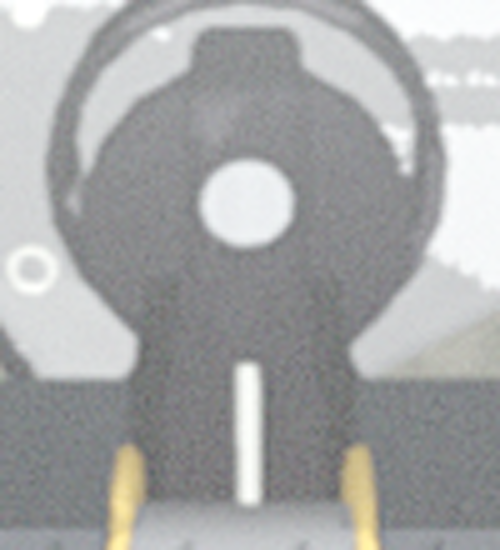

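View pics/e4.png

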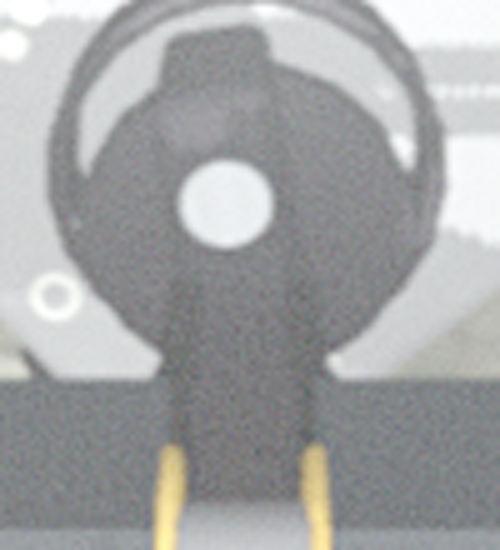

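```bash
python3 - <<'E'
from h import *
from station import sense
s=sense();R=np.array(s['ee_rot']);t=np.array(s['tcp_pos'])
c=dict(np.load("pics/wrist4.npz"));M=c["world_to_cam"]
# camera pose in tool frame
o=-M[:3,:3].T@M[:3,3];print("cam in tool",np.round(R.T@(o-t),4), "axes",np.round(R.T@M[:3,:3].T,3).tolist())
for w,names in((.0435,"w1"),(.0163,"w2"),(.0015,"w4")):
  for x in(-.0095,.0095):
   for z in(0,-.019,-.05):
    print(names,x,z,np.round(proj(c,t+R@[x,-w,z]),1),np.round(proj(c,t+R@[x,w,z]),1))
E
python3 - <<'E'
import cv2,numpy as np
for n in(1,2):
  f=np.load(f"pics/wrist{n}.npz")["frame"][150:350,220:420,::-1].astype(float)
  f=np.clip((f/255)**.5*255*1.1,0,255).astype(np.uint8)
  cv2.imwrite(f"pics/f{n}.png",cv2.resize(f,None,fx=3,fy=3,interpolation=cv2.INTER_CUBIC))
E
```

```text
cam in tool [ 0.0844  0.0004 -0.1986] axes [[0.003, 0.952, 0.307], [1.0, -0.003, -0.001], [-0.0, 0.307, -0.952]]
w1 -0.0095 0 [259.3 239.1] [374.9 239.3]
w1 -0.0095 -0.019 [254.  250.9] [380.1 251.2]
w1 -0.0095 -0.05 [242.9 275.7] [390.8 276. ]
w1 0.0095 0 [257.7 215.4] [376.6 215.7]
w1 0.0095 -0.019 [252.1 225.4] [382.  225.7]
w1 0.0095 -0.05 [240.3 246.4] [393.5 246.8]
w2 -0.0095 0 [295.5 239.1] [338.8 239.3]
w2 -0.0095 -0.019 [293.4 251. ] [340.7 251.1]
w2 -0.0095 -0.05 [289.1 275.8] [344.6 275.9]
w2 0.0095 0 [294.9 215.5] [339.4 215.6]
w2 0.0095 -0.019 [292.8 225.5] [341.4 225.6]
w2 0.0095 -0.05 [288.2 246.6] [345.6 246.7]
w4 -0.0095 0 [315.1 239.2] [319.1 239.2]
w4 -0.0095 -0.019 [314.9 251.1] [319.2 251.1]
w4 -0.0095 -0.05 [314.3 275.8] [319.4 275.8]
w4 0.0095 0 [315.1 215.5] [319.2 215.5]
w4 0.0095 -0.019 [314.8 225.6] [319.3 225.6]
w4 0.0095 -0.05 [314.3 246.6] [319.6 246.6]
```

View pics/f1.png

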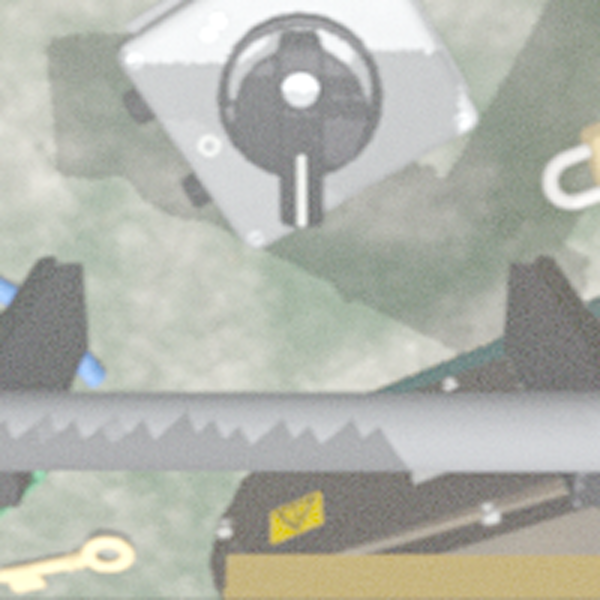

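View pics/f2.png

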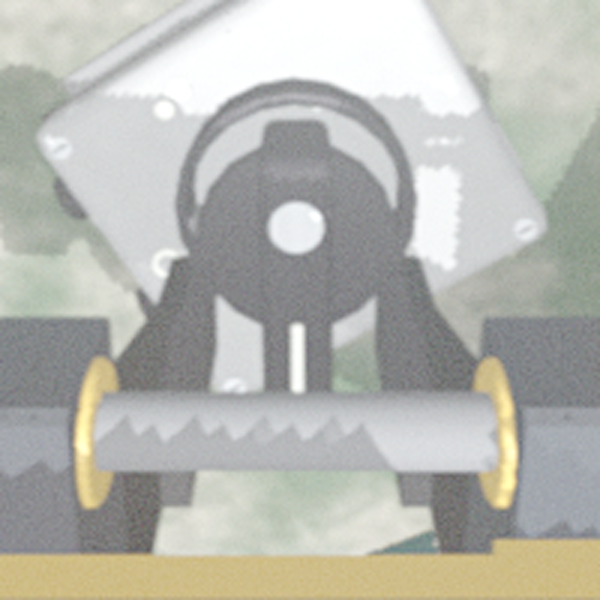

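```bash
python3 -m jog '[[0,0,-0.2,0,0,-4],[0,0,0,0,0,-5],[0,0,0,0,0,0],[0,0,0,0,0,0],[0,0,0,0,0,0]]' 3.5
python3 -m jog '[[0,0,0.3,0,0,0],[0,0,0.5,0,0,0],[0,0,0.5,0,0,0],[0,0,0.5,0,0,0],[0,0,0,0,0,0]]' 3.5
python3 - <<'E'
from station import sense,capture
import cv2,numpy as np
s=sense();print(s['moment'],s['wrist_force'])
c=capture("wrist");np.savez("pics/wrist5.npz",**c)
f=c["frame"][150:350,220:420,::-1].astype(float)
f=np.clip((f/255)**.5*255*1.1,0,255).astype(np.uint8)
cv2.imwrite(f"pics/f5.png",cv2.resize(f,None,fx=3,fy=3,interpolation=cv2.INTER_CUBIC))
E
```

```text
time_s: 5.03
tcp_pos: [0.4763, 0.067, 0.122]
ee_rot: [[-0.554, -0.833, -0.0], [-0.833, 0.554, 0.0], [0.0, 0.0, -1.0]]
wrist_force: [0.2, -0.3, -0.9]
gripper_width: 0.298
time_s: 5.45
tcp_pos: [0.4753, 0.0666, 0.1026]
ee_rot: [[-0.553, -0.833, -0.003], [-0.833, 0.553, -0.001], [0.002, 0.002, -1.0]]
wrist_force: [-0.2, 0.2, 0.9]
gripper_width: 0.401
[-0.01951221  0.01445845 -0.0423222 ] [-0.24358664  0.24251482  0.86758143]
```

View pics/f5.png

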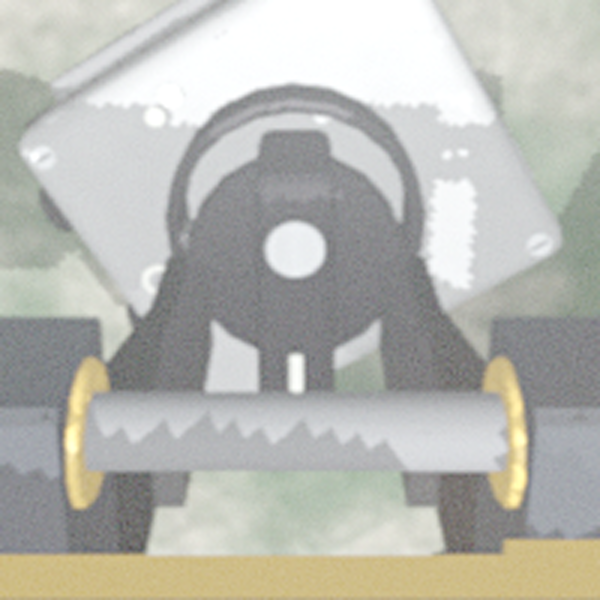

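```bash
python3 -m jog '[[0,0,0.3,0,0,0],[0,0,0.3,0,0,0],[0,0,0.3,0,0,0],[0,0,0,0,0,0],[0,0,0,0,0,0]]' 2.6
python3 -m jog '[[0,0,0,0,0,0],[0,0,0,0,0,0],[0,0,0,0,0,0],[0,0,0,0,0,0],[0,0,0,0,0,0]]' 0.8
python3 - <<'E'
from station import sense,capture
import cv2,numpy as np
s=sense();print(s['moment'],s['wrist_force'],s['gripper_width']*87)
c=capture("wrist");np.savez("pics/wrist6.npz",**c)
f=c["frame"][150:350,220:420,::-1].astype(float)
f=np.clip((f/255)**.5*255*1.1,0,255).astype(np.uint8)
cv2.imwrite(f"pics/f6.png",cv2.resize(f,None,fx=3,fy=3,interpolation=cv2.INTER_CUBIC))
E
```

```text
time_s: 5.92
tcp_pos: [0.4762, 0.067, 0.0949]
ee_rot: [[-0.553, -0.833, -0.0], [-0.833, 0.553, -0.0], [0.0, 0.0, -1.0]]
wrist_force: [0.1, 0.4, -0.2]
gripper_width: 0.299
time_s: 6.33
tcp_pos: [0.4762, 0.0672, 0.0952]
ee_rot: [[-0.553, -0.833, -0.0], [-0.833, 0.553, 0.0], [-0.0, 0.0, -1.0]]
wrist_force: [-2.1, 0.9, 2.0]
gripper_width: 0.179
[0.53666    0.59981269 0.14615125] [-2.0783921   0.87550145  2.0389059 ] 15.60323362877929
```

View pics/f6.png

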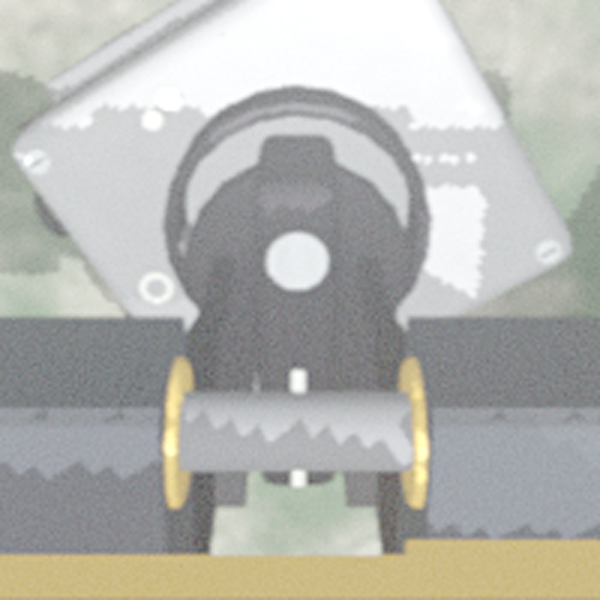

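```bash
python3 -m jog '[[0,0,0,0,0,1],[0,0,0,0,0,2],[0,0,0,0,0,3],[0,0,0,0,0,3],[0,0,0,0,0,3]]' 0
python3 -c "
from station import sense
s=sense();print(s['moment'],s['wrist_force'],s['gripper_width']*87)"
```

```text
time_s: 6.8
tcp_pos: [0.4762, 0.0672, 0.0952]
ee_rot: [[-0.716, -0.698, -0.0], [-0.698, 0.716, 0.0], [-0.0, 0.0, -1.0]]
wrist_force: [-1.7, 2.1, 2.4]
gripper_width: 0.179
[0.72325336 0.74758278 0.03845672] [-1.67890394  2.08182906  2.42681879] 15.598836756602486
```

```bash
python3 -m jog '[[0,0,-0.03,0,0,3],[0,0,0,0,0,3],[0,0,0,0,0,3],[0,0,0,0,0,3],[0,0,0,0,0,3]]' 0
python3 - <<'E'
from station import sense,capture
import cv2,numpy as np
s=sense();print(s['moment'],s['wrist_force'],s['gripper_width']*87)
c=capture("wrist");np.savez("pics/wrist7.npz",**c)
f=c["frame"][150:350,220:420,::-1].astype(float)
f=np.clip((f/255)**.5*255*1.1,0,255).astype(np.uint8)
cv2.imwrite(f"pics/f7.png",cv2.resize(f,None,fx=3,fy=3,interpolation=cv2.INTER_CUBIC))
E
```

```text
time_s: 7.22
tcp_pos: [0.4761, 0.0672, 0.0952]
ee_rot: [[-0.872, -0.489, -0.0], [-0.489, 0.872, 0.0], [0.0, 0.0, -1.0]]
wrist_force: [-1.5, 1.9, 1.9]
gripper_width: 0.186
[0.67211272 0.62824224 0.14866446] [-1.52618064  1.88551601  1.89522673] 16.179115183293394
```

View pics/f7.png

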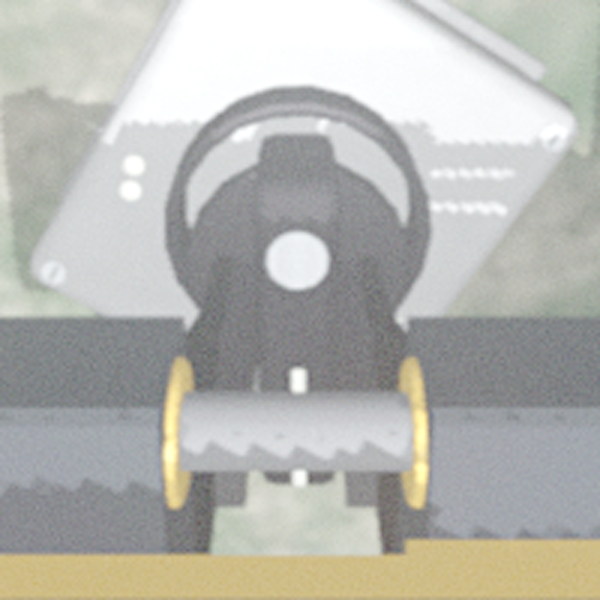

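```bash
python3 -m jog '[[0,0,0,0,0,4],[0,0,0,0,0,4],[0,0,0,0,0,4],[0,0,0,0,0,4],[0,0,0,0,0,4]]' 0
python3 -m jog '[[0,0,0,0,0,4],[0,0,0,0,0,3.5],[0,0,0,0,0,2],[0,0,0,0,0,1.3],[0,0,0,0,0,0]]' 0
python3 - <<'E'
from station import sense,capture
import cv2,numpy as np
s=sense();print(s['moment'],s['wrist_force'],s['gripper_width']*87,s['joints'])
c=capture("wrist");np.savez("pics/wrist8.npz",**c)
f=c["frame"][100:300,190:450,::-1].astype(float)
f=np.clip((f/255)**.5*255*1.1,0,255).astype(np.uint8)
cv2.imwrite(f"pics/f8.png",cv2.resize(f,None,fx=3,fy=3,interpolation=cv2.INTER_CUBIC))
E
```

```text
time_s: 7.68
tcp_pos: [0.4761, 0.0673, 0.0952]
ee_rot: [[-0.987, -0.161, -0.0], [-0.161, 0.987, 0.0], [0.0, 0.0, -1.0]]
wrist_force: [-2.2, 1.6, 2.2]
gripper_width: 0.182
time_s: 8.1
tcp_pos: [0.4761, 0.0673, 0.0952]
ee_rot: [[-1.0, 0.024, -0.0], [0.024, 1.0, 0.0], [0.0, 0.0, -1.0]]
wrist_force: [-2.2, 3.5, 1.1]
gripper_width: 0.18
[0.88696685 0.75346071 0.02472817] [-2.1552575   3.45763268  1.09247659] 15.690295895589912 [ 2.74298543e+01  1.33523033e+01 -2.66175857e+01 -3.47997497e-02
 -5.00417964e+01 -1.18773529e+02]
```

View pics/f8.png

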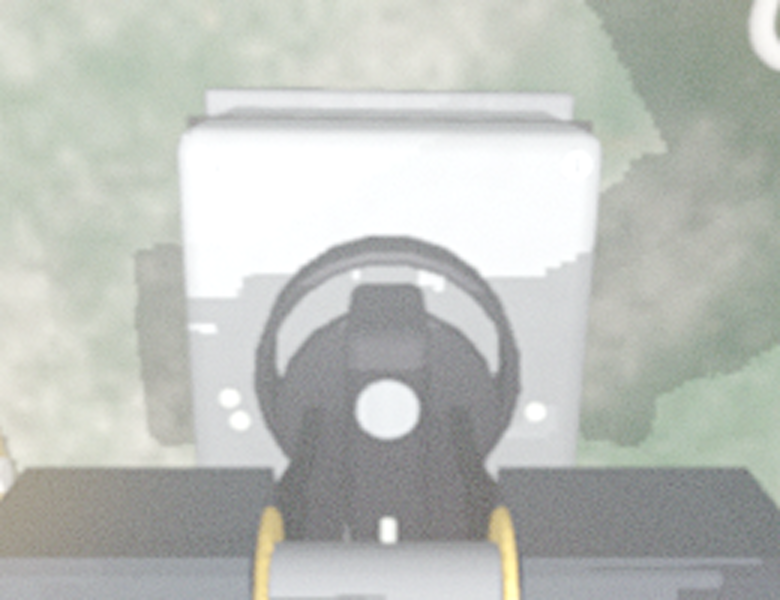

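```bash
python3 -m jog '[[0,0,0,0,0,0],[0,0,0,0,0,0],[0,0,0,0,0,0],[0,0,0,0,0,0],[0,0,0,0,0,0]]' 3.6
python3 -m jog '[[0,0,-0.5,0,0,0],[0,0,-2,0,0,0],[0,0,-3,0,0,0],[0,0,-3,0,0,0],[0,0,-3,0,0,0]]'
python3 -m jog '[[0,0,0,0,0,-5],[0,0,0,0,0,-7],[0,0,0,0,0,-7],[0,0,0,0,0,-7],[0,0,0,0,0,-7]]'
python3 -m jog '[[0,0,0,0,0,-7],[0,0,0,0,0,-7],[0,0,0,0,0,-7],[0,0,0,0,0,-7],[0,0,0,0,0,-7]]'
python3 -m jog '[[0,0,0,0,0,-7],[0,0,0,0,0,-7],[0,0,0,0,0,-7],[0,0,0,0,0,-7],[0,0,0,0,0,-7]]'
python3 -m jog '[[0,0,0,0,0,-7],[0,0,0,0,0,-7],[0,0,0,0,0,-7],[0,0,0,0,0,-7],[0,0,0,0,0,-7]]'
python3 -m jog '[[0,0,0,0,0,-7],[0,0,0,0,0,-7],[0,0,0,0,0,-7],[0,0,0,0,0,-7],[0,0,0,0,0,-7]]'
python3 -m jog '[[0,0,0,0,0,-7],[0,0,0,0,0,0],[0,0,0,0,0,0],[0,0,0,0,0,0],[0,0,0,0,0,0]]'
python3 - <<'E'
from station import sense,capture
import cv2,numpy as np
s=sense();print(s['joints'])
c=capture("wrist");np.savez("pics/wrist9.npz",**c)
f=c["frame"][100:300,190:450,::-1].astype(float)
f=np.clip((f/255)**.5*255*1.1,0,255).astype(np.uint8)
cv2.imwrite(f"pics/f9.png",cv2.resize(f,None,fx=3,fy=3,interpolation=cv2.INTER_CUBIC))
E
```

```text
time_s: 8.57
tcp_pos: [0.4765, 0.0668, 0.0953]
ee_rot: [[-1.0, 0.024, 0.0], [0.024, 1.0, -0.0], [-0.0, -0.0, -1.0]]
wrist_force: [-0.6, 0.3, 0.2]
gripper_width: 0.398
time_s: 8.98
tcp_pos: [0.4761, 0.0668, 0.2121]
ee_rot: [[-1.0, 0.024, 0.0], [0.024, 1.0, -0.0], [-0.0, -0.0, -1.0]]
wrist_force: [0.3, 0.6, -0.6]
gripper_width: 0.409
time_s: 9.4
tcp_pos: [0.4764, 0.0669, 0.2109]
ee_rot: [[-0.848, -0.53, 0.001], [-0.53, 0.848, 0.0], [-0.001, -0.0, -1.0]]
wrist_force: [-0.4, -0.4, 0.0]
gripper_width: 0.413
time_s: 9.82
tcp_pos: [0.4764, 0.0669, 0.2108]
ee_rot: [[-0.391, -0.92, 0.0], [-0.92, 0.391, 0.0], [-0.0, -0.0, -1.0]]
wrist_force: [0.1, 0.1, -0.2]
gripper_width: 0.409
time_s: 10.23
tcp_pos: [0.4764, 0.0669, 0.2107]
ee_rot: [[0.208, -0.978, 0.0], [-0.978, -0.208, -0.0], [0.0, -0.0, -1.0]]
wrist_force: [0.0, 0.3, -0.4]
gripper_width: 0.413
time_s: 10.65
tcp_pos: [0.4764, 0.0669, 0.2108]
ee_rot: [[0.731, -0.682, 0.0], [-0.682, -0.731, 0.0], [0.0, -0.0, -1.0]]
wrist_force: [0.2, 0.8, -0.3]
gripper_width: 0.416
time_s: 11.07
tcp_pos: [0.4764, 0.0669, 0.2108]
ee_rot: [[0.99, -0.139, 0.0], [-0.139, -0.99, 0.0], [0.0, -0.0, -1.0]]
wrist_force: [0.3, 0.0, 0.1]
gripper_width: 0.412
time_s: 11.48
tcp_pos: [0.4764, 0.067, 0.2105]
ee_rot: [[1.0, -0.025, 0.0], [-0.025, -1.0, 0.0], [0.0, -0.0, -1.0]]
wrist_force: [-0.7, -0.7, -0.4]
gripper_width: 0.417
[ 2.74108391e+01  6.75183920e+00 -1.65960932e+01  2.66362109e-03
 -6.66443618e+01  6.11299536e+01]
```

View pics/f9.png

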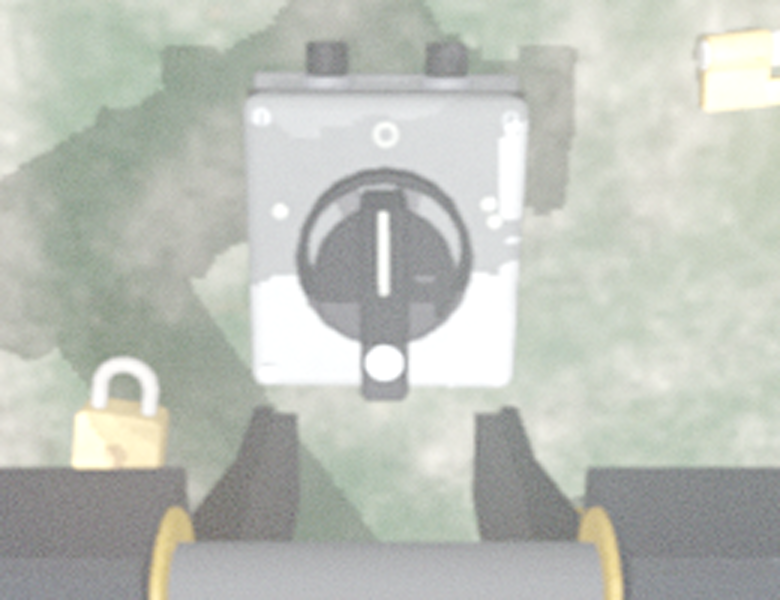

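```bash
python3 -m jog '[[0,0,2,0,0,0],[0,0,2,0,0,0],[0,0,2,0,0,0],[0,0,2,0,0,0],[0,0,1.2,0,0,0]]' 3.2
python3 -m jog '[[0,0,1,0,0,0],[0,0,1,0,0,0],[0,0,0.6,0,0,0],[0,0,0.3,0,0,0],[0,0,0,0,0,0]]' 3
python3 -m jog '[[0,0,0,0,0,0],[0,0,0,0,0,0],[0,0,0,0,0,0],[0,0,0,0,0,0],[0,0,0,0,0,0]]' 0
python3 - <<'E'
from station import sense,capture
import cv2,numpy as np
s=sense();print(s['moment'],s['wrist_force'],s['gripper_width']*87)
c=capture("wrist");np.savez("pics/wrist10.npz",**c)
f=c["frame"][100:300,190:450,::-1].astype(float)
f=np.clip((f/255)**.5*255*1.1,0,255).astype(np.uint8)
cv2.imwrite(f"pics/f10.png",cv2.resize(f,None,fx=3,fy=3,interpolation=cv2.INTER_CUBIC))
E
```

```text
time_s: 11.95
tcp_pos: [0.4752, 0.0666, 0.1164]
ee_rot: [[1.0, -0.025, -0.003], [-0.025, -1.0, -0.001], [-0.003, 0.001, -1.0]]
wrist_force: [-0.4, 0.7, -1.1]
gripper_width: 0.372
time_s: 12.37
tcp_pos: [0.4761, 0.0669, 0.0889]
ee_rot: [[1.0, -0.024, -0.001], [-0.024, -1.0, -0.001], [-0.001, 0.001, -1.0]]
wrist_force: [-0.2, 0.3, -0.9]
gripper_width: 0.346
time_s: 12.78
tcp_pos: [0.4768, 0.0674, 0.09]
ee_rot: [[1.0, -0.023, 0.001], [-0.023, -1.0, 0.001], [0.001, -0.001, -1.0]]
wrist_force: [-0.9, 1.5, 1.7]
gripper_width: 0.183
[0.30813489 0.36280673 0.06420891] [-0.89475992  1.46024724  1.74788361] 15.909635044679469
```

View pics/f10.png

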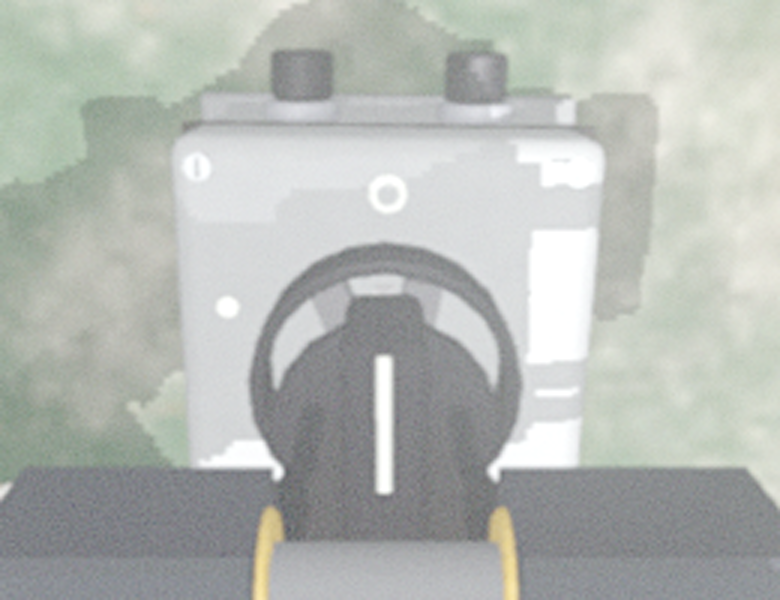

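Gripped again, with an opening of 15.9 mm. Now I'll push in gradually, watching the force.

```bash
python3 -m jog '[[0,0,0.2,0,0,0],[0,0,0.2,0,0,0],[0,0,0.2,0,0,0],[0,0,0.2,0,0,0],[0,0,0,0,0,0]]' 0
python3 -m jog '[[0,0,0.1,0,0,0],[0,0,0.1,0,0,0],[0,0,0.1,0,0,0],[0,0,0,0,0,0],[0,0,0,0,0,0]]' 0
python3 - <<'E'
from station import sense,capture
import cv2,numpy as np
s=sense();print(s['moment'],s['wrist_force'],s['gripper_width']*87)
c=capture("wrist");np.savez("pics/wrist11.npz",**c)
f=c["frame"][100:300,190:450,::-1].astype(float)
f=np.clip((f/255)**.5*255*1.1,0,255).astype(np.uint8)
cv2.imwrite(f"pics/f11.png",cv2.resize(f,None,fx=3,fy=3,interpolation=cv2.INTER_CUBIC))
E
```

```text
time_s: 13.25
tcp_pos: [0.477, 0.0674, 0.082]
ee_rot: [[1.0, -0.023, 0.001], [-0.023, -1.0, 0.0], [0.001, -0.0, -1.0]]
wrist_force: [-1.8, 2.1, 7.2]
gripper_width: 0.18
time_s: 13.67
tcp_pos: [0.4771, 0.0674, 0.0799]
ee_rot: [[1.0, -0.023, 0.002], [-0.023, -1.0, 0.0], [0.002, -0.0, -1.0]]
wrist_force: [-2.7, 2.0, 11.5]
gripper_width: 0.179
[0.58030166 1.33223498 0.01297714] [-2.73272959  1.96578179 11.50151043] 15.539137883694421
```

View pics/f11.png

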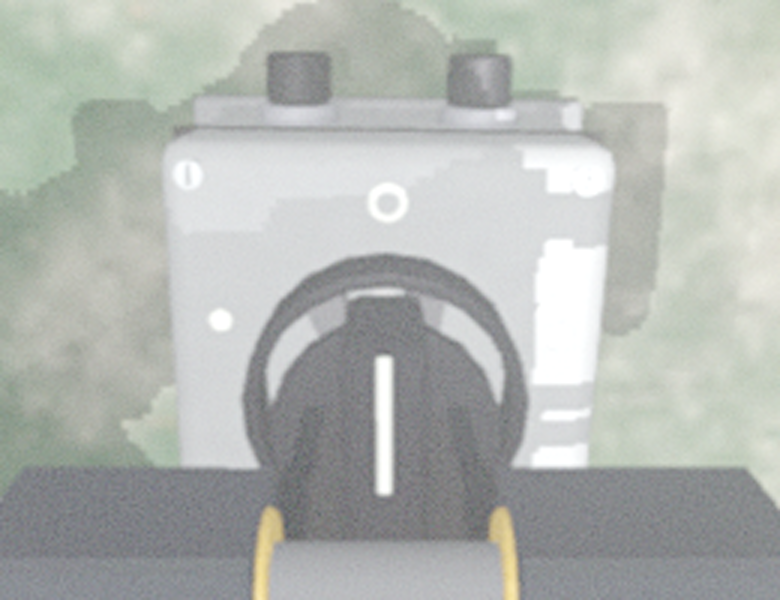

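```bash
python3 -m jog '[[0,0,0.05,0,0,0],[0,0,0,0,0,2],[0,0,0,0,0,3],[0,0,0,0,0,4],[0,0,0,0,0,4]]' 0
python3 -m jog '[[0,0,0,0,0,4],[0,0,0,0,0,4],[0,0,0,0,0,4],[0,0,0,0,0,4],[0,0,0,0,0,4]]' 0
python3 - <<'E'
from station import sense,capture
import cv2,numpy as np
s=sense();print(s['moment'],s['wrist_force'],s['gripper_width']*87)
c=capture("wrist");np.savez("pics/wrist12.npz",**c)
f=c["frame"][100:300,190:450,::-1].astype(float)
f=np.clip((f/255)**.5*255*1.1,0,255).astype(np.uint8)
cv2.imwrite(f"pics/f12.png",cv2.resize(f,None,fx=3,fy=3,interpolation=cv2.INTER_CUBIC))
E
```

```text
time_s: 14.13
tcp_pos: [0.477, 0.0672, 0.0798]
ee_rot: [[0.968, -0.25, 0.002], [-0.25, -0.968, -0.0], [0.002, -0.0, -1.0]]
wrist_force: [-4.5, 1.9, 13.6]
gripper_width: 0.181
time_s: 14.55
tcp_pos: [0.4769, 0.067, 0.0798]
ee_rot: [[0.824, -0.566, 0.002], [-0.566, -0.824, -0.0], [0.001, -0.001, -1.0]]
wrist_force: [-4.1, 0.9, 15.3]
gripper_width: 0.181
[0.22528092 1.64484717 0.10643625] [-4.11752188  0.94782311 15.2548153 ] 15.7276784554898
```

View pics/f12.png

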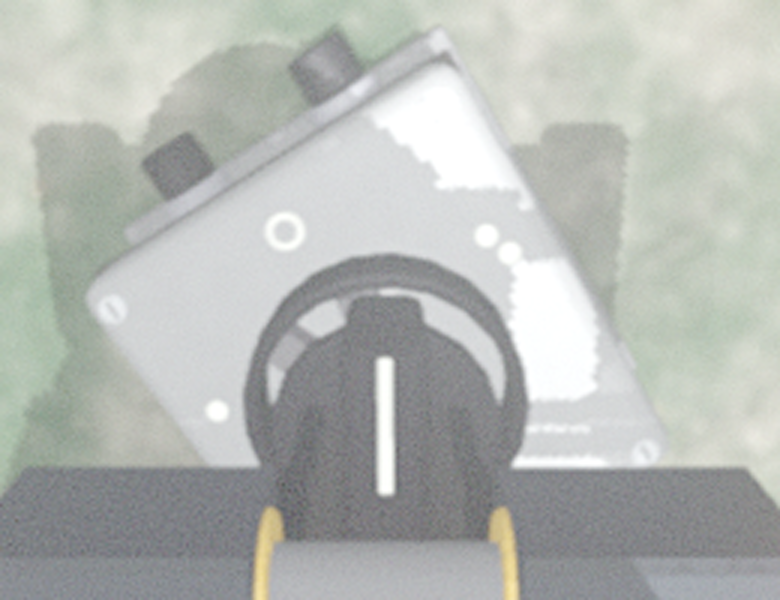

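```bash
python3 -m jog '[[0,0,0,0,0,4],[0,0,0,0,0,4],[0,0,0,0,0,4],[0,0,0,0,0,4],[0,0,0,0,0,4]]' 0
python3 -m jog '[[0,0,0,0,0,4],[0,0,0,0,0,4],[0,0,0,0,0,4],[0,0,0,0,0,3],[0,0,0,0,0,2]]' 0
python3 -m jog '[[0,0,0,0,0,1.5],[0,0,0,0,0,1],[0,0,0,0,0,0],[0,0,0,0,0,0],[0,0,0,0,0,0]]' 0
python3 - <<'E'
from station import sense,capture
import cv2,numpy as np
s=sense();print(s['moment'],s['wrist_force'],s['gripper_width']*87)
c=capture("wrist");np.savez("pics/wrist13.npz",**c)
f=c["frame"][100:300,190:450,::-1].astype(float)
f=np.clip((f/255)**.5*255*1.1,0,255).astype(np.uint8)
cv2.imwrite(f"pics/f13.png",cv2.resize(f,None,fx=3,fy=3,interpolation=cv2.INTER_CUBIC))
E
```

```text
time_s: 15.02
tcp_pos: [0.4767, 0.0669, 0.0798]
ee_rot: [[0.581, -0.814, 0.001], [-0.814, -0.581, -0.001], [0.001, -0.001, -1.0]]
wrist_force: [-4.6, 1.9, 14.7]
gripper_width: 0.183
time_s: 15.43
tcp_pos: [0.4765, 0.0668, 0.0798]
ee_rot: [[0.319, -0.948, 0.001], [-0.948, -0.319, -0.001], [0.001, -0.0, -1.0]]
wrist_force: [-5.5, 1.0, 13.5]
gripper_width: 0.182
time_s: 15.85
tcp_pos: [0.4765, 0.0669, 0.0798]
ee_rot: [[0.279, -0.96, 0.001], [-0.96, -0.279, -0.001], [0.001, -0.0, -1.0]]
wrist_force: [-5.0, 0.2, 14.9]
gripper_width: 0.18
[0.2657258  1.81672615 0.03074905] [-5.03409857  0.20446623 14.85561849] 15.65989881607805
```

View pics/f13.png

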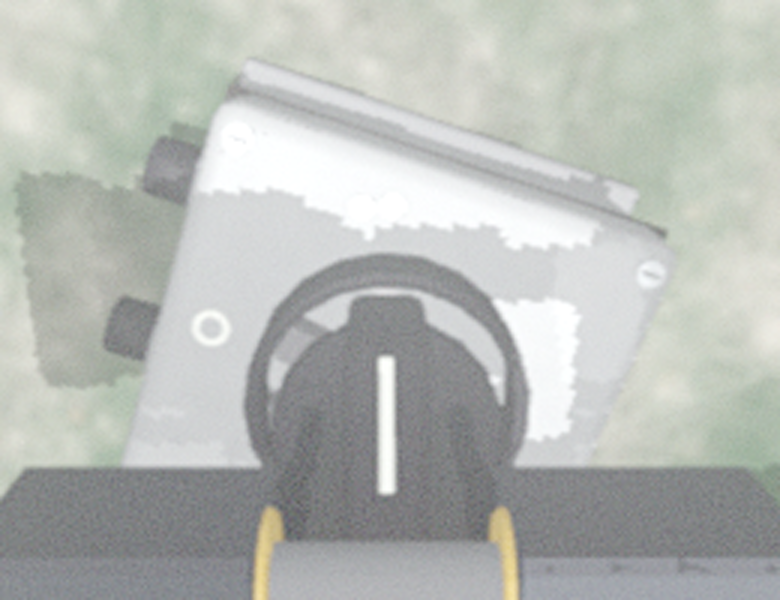

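```bash
python3 -m jog '[[0,0,0,0,0,0.7],[0,0,0,0,0,0.7],[0,0,0,0,0,0],[0,0,0,0,0,0],[0,0,0,0,0,0]]' 0
python3 -c "
from station import sense
s=sense();print(s['moment'],s['wrist_force'],s['gripper_width']*87)"
python3 -m jog '[[0,0,0,0,0,0.7],[0,0,0,0,0,0.7],[0,0,0,0,0,0],[0,0,0,0,0,0],[0,0,0,0,0,0]]' 0
python3 -c "
from station import sense
s=sense();print(s['moment'],s['wrist_force'],s['gripper_width']*87)"
```

```text
time_s: 16.32
tcp_pos: [0.4765, 0.0668, 0.0798]
ee_rot: [[0.257, -0.966, 0.001], [-0.966, -0.257, -0.001], [0.001, -0.0, -1.0]]
wrist_force: [-5.1, 1.1, 14.8]
gripper_width: 0.183
[0.3183684  1.91281259 0.39015353] [-5.05194398  1.13428311 14.83493769] 15.92457712889483
time_s: 16.73
tcp_pos: [0.4766, 0.0668, 0.0798]
ee_rot: [[0.234, -0.972, 0.001], [-0.972, -0.234, -0.001], [0.001, -0.0, -1.0]]
wrist_force: [-4.8, 0.8, 15.0]
gripper_width: 0.181
[0.31968542 1.86149027 0.61282013] [-4.80065063  0.82481513 14.95881864] 15.757543290247787
```

```bash
python3 -m jog '[[0,0,0,0,0,0],[0,0,0,0,0,0],[0,0,0,0,0,0],[0,0,0,0,0,0],[0,0,0,0,0,0]]' 3.6
python3 -m jog '[[0,0,-0.5,0,0,0],[0,0,-2,0,0,0],[0,0,-3,0,0,0],[0,0,-3,0,0,0],[0,0,-4,0,0,0]]'
python3 -m jog '[[2,0,-3,0,0,0],[2,0,0,0,0,0],[2,0,0,0,0,0],[0,0,0,0,0,0],[0,0,0,0,0,0]]'
python3 - <<'E'
from station import sense,capture
import cv2,numpy as np
for n in("wrist","side"):
  c=capture(n);np.savez(f"pics/{n}14.npz",**c)
  f=c["frame"][:,:,::-1] if n=="wrist" else cv2.resize(c["frame"][170:270,220:360,::-1],None,fx=5,fy=5,interpolation=cv2.INTER_CUBIC)
  cv2.imwrite(f"pics/{n}14.png",f)
print(sense()['joints'])
E
```

```text
time_s: 17.15
tcp_pos: [0.4768, 0.0671, 0.078]
ee_rot: [[0.231, -0.973, 0.001], [-0.973, -0.231, 0.0], [0.0, -0.001, -1.0]]
wrist_force: [0.3, -0.1, 4.3]
gripper_width: 0.397
time_s: 17.57
tcp_pos: [0.4734, 0.0662, 0.2014]
ee_rot: [[0.23, -0.973, -0.008], [-0.973, -0.23, -0.002], [0.0, 0.008, -1.0]]
wrist_force: [1.2, 1.1, -0.9]
gripper_width: 0.412
time_s: 17.98
tcp_pos: [0.4891, 0.0079, 0.2318]
ee_rot: [[0.229, -0.974, -0.003], [-0.974, -0.229, -0.0], [-0.001, 0.003, -1.0]]
wrist_force: [-0.5, 1.3, -0.5]
gripper_width: 0.419
[ 2.00591739e+01  6.87202182e+00 -1.32966070e+01 -3.47645889e-02
 -6.99609218e+01 -6.71891205e+00]
```

View pics/wrist14.png

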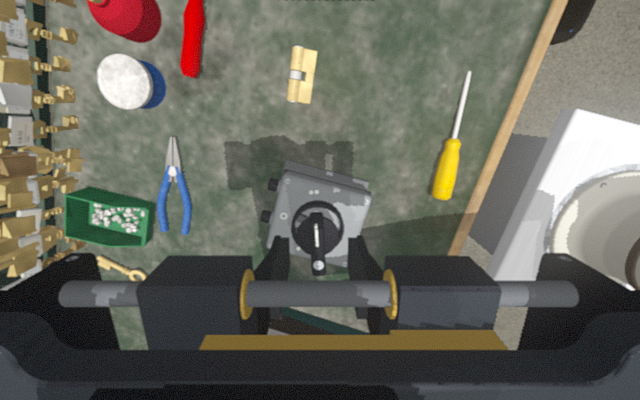

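View pics/side14.png

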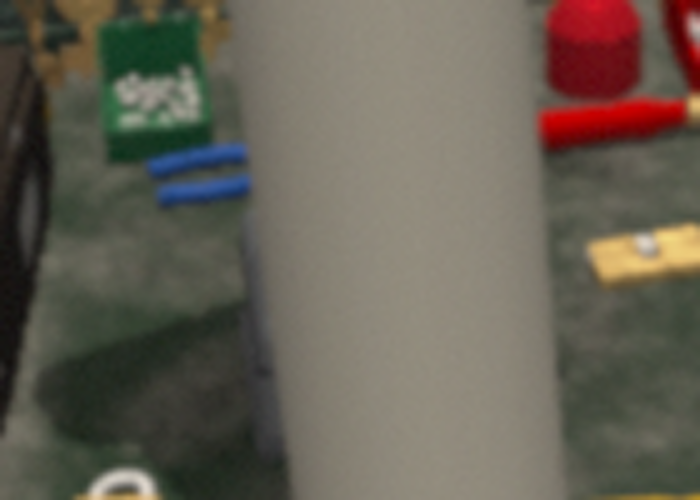

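```bash
python3 -m jog '[[3,0,-0.6,0,0,0],[4,0,-0.6,0,0,0],[4,0,-0.6,0,0,0],[4,0,-0.6,0,0,0],[4,0,-0.6,0,0,0]]'
python3 -m jog '[[4,0,0,0,0,0],[3,0,0,0,0,0],[0,0,0,0,0,0],[0,0,0,0,0,0],[0,0,0,0,0,0]]'
python3 - <<'E'
from station import sense,capture
import cv2,numpy as np
for n,b in(("wrist",(0,400,0,640)),("side",(170,270,230,350)),("top",(190,270,240,340))):
  c=capture(n);np.savez(f"pics/{n}15.npz",**c)
  f=c["frame"][b[0]:b[1],b[2]:b[3],::-1]
  if n!="wrist":f=cv2.resize(f,None,fx=6,fy=6,interpolation=cv2.INTER_CUBIC)
  cv2.imwrite(f"pics/{n}15.png",f)
E
```

```text
time_s: 18.5
tcp_pos: [0.5341, -0.1768, 0.2627]
ee_rot: [[0.233, -0.973, -0.001], [-0.973, -0.233, 0.0], [-0.001, 0.001, -1.0]]
wrist_force: [1.4, 0.2, -0.3]
gripper_width: 0.414
time_s: 18.92
tcp_pos: [0.55, -0.2434, 0.2621]
ee_rot: [[0.231, -0.973, -0.002], [-0.973, -0.231, 0.001], [-0.001, 0.002, -1.0]]
wrist_force: [0.1, -0.6, 0.1]
gripper_width: 0.415
```

View pics/side15.png

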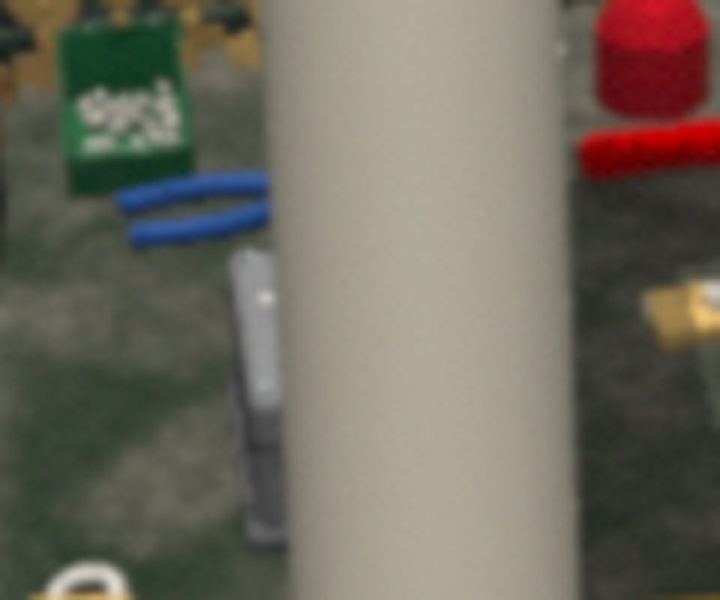

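View pics/top15.png

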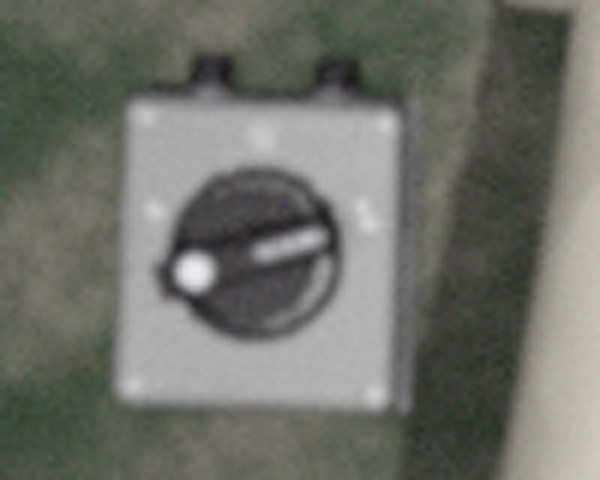

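```bash
python3 -m jog '[[1,2,0,0,0,0],[2,3.3,0,0,0,0],[2,3.3,0,0,0,0],[2,3.3,0,0,0,0],[2,3.3,0,0,0,0]]'
python3 -m jog '[[2,3.3,0,0,0,0],[2,3.3,0,0,0,0],[2,3.3,0,0,0,0],[2,3.3,0,0,0,0],[1,1.5,0,0,0,0]]'
python3 - <<'E'
from station import sense,capture
import cv2,numpy as np
for n,b in(("side",(170,270,230,350)),("top",(0,400,0,640))):
  c=capture(n);np.savez(f"pics/{n}16.npz",**c)
  f=c["frame"][b[0]:b[1],b[2]:b[3],::-1]
  if n=="side":
    cv2.imwrite("pics/sidefull16.png",c["frame"][:,:,::-1]);f=cv2.resize(f,None,fx=6,fy=6,interpolation=cv2.INTER_CUBIC)
  cv2.imwrite(f"pics/{n}16.png",f)
E
```

```text
time_s: 19.48
tcp_pos: [0.4222, -0.3666, 0.2635]
ee_rot: [[0.234, -0.972, 0.001], [-0.972, -0.234, -0.0], [0.001, -0.001, -1.0]]
wrist_force: [0.1, -1.0, 0.4]
gripper_width: 0.416
time_s: 19.9
tcp_pos: [0.2985, -0.4896, 0.2635]
ee_rot: [[0.23, -0.973, -0.0], [-0.973, -0.23, -0.001], [0.001, 0.0, -1.0]]
wrist_force: [0.3, -0.5, -0.3]
gripper_width: 0.415
```

View pics/side16.png

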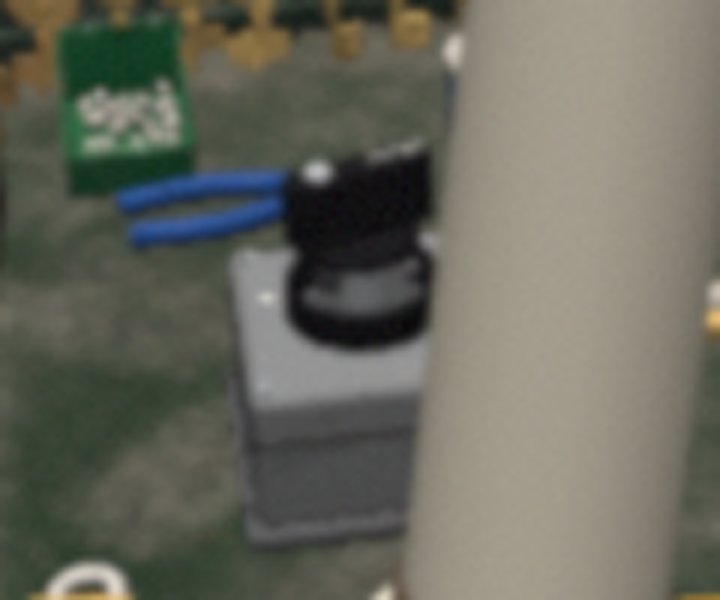

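View pics/top16.png

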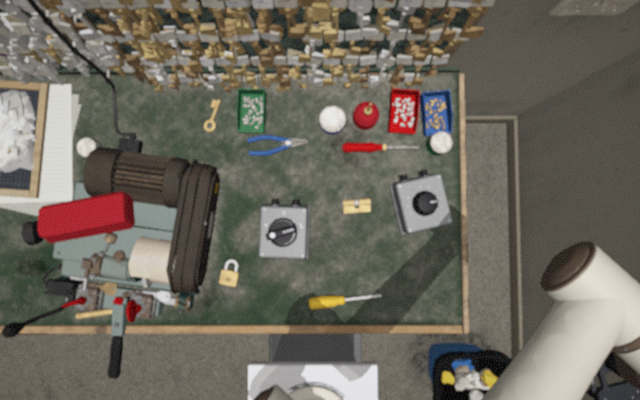

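```bash
python3 - <<'E'
from h import *
c=dict(np.load("pics/side16.npz"));t=dict(np.load("pics/top16.npz"));t0=dict(np.load("pics/top0.npz"))
for z in(.149,.139):
  u,v=proj(c,[.4717,.0839,z]);print(z,(u+.5-230)*6,(v+.5-170)*6)
f=lambda x,y:ray(dict(np.load("pics/top15.npz")),240+(x+.5)/6-.5,190+(y+.5)/6-.5,.149)
b=f(325,237)-f(194,272);print(np.degrees(np.arctan2(b[1],b[0])))
# bystander change
import cv2
d=np.abs(t["frame"].astype(int)-t0["frame"]).sum(2)
for n,(a,b2,c1,d1) in dict(padlock=(255,292,214,245),cyl=(195,220,338,376),pliers=(132,160,244,310),dial=(170,235,390,455)).items():
  print(n,d[a:b2,c1:d1].max(),d[a:b2,c1:d1].mean())
E
```

```text
0.149 320.0144531009852 178.29750080487622
0.139 321.2599516664376 198.81313275337084
-75.19040309217444
padlock 65 37.270270270270274
cyl 68 40.09368421052631
pliers 67 35.586580086580085
dial 238 48.619881656804736
```

```bash
python3 -c "
from station import finish_job
print(finish_job())"
```

```text
the job is handed in; nothing more can be done
None
```

The supply is changed over: the bar stands at the two-dot stop and has sprung fully back out. I handed the job in at about 20 s of the 58 s.

**What I did**
- **To off:** I gripped the bar and turned it clockwise about 58° to off. The downward push stayed at about 2.5 N or less, under the 4 N that starts it moving in.
- **Wait:** I let go and stayed off the bar for about 3.5 s. A picture in between showed it standing at the ring mark.
- **To two dots:** I gripped again and pushed in 10 mm to the hard stop. I then turned until the wrist moment rose to about 0.6 N m, which showed it was against the stop, and let go.

**Last checks**
- **Bar angle:** about 73° from off in the top picture. The stop is at 71.6°, so this agrees within measuring error.
- **Bar height:** in the side picture the white button on top is at row 172. Fully out predicts about 178 and still pushed in about 199, so it is out.
- **Padlock, cylinder and pliers:** no change found against the first top picture.
- **Dial box:** this patch did differ more from the first picture. I put that down to the arm's shadow falling nearby; the arm never came near the dial.

**What disagreed**
- **Fingertip height:** the fingertips sat about 33 mm higher than the reported tool point suggested. My first close shut above the bar without moving it. I re-measured from the wrist picture, went lower and gripped properly.
- **Last release:** the tool still read about 4 N upward just after the fingers opened, probably the disc springing up against the fingertips. It cleared as I lifted away.

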